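Turn over a drained spot plate with a spatula

TASK

The white spot plate is draining wells-down on the low deck of the turning rack. With the spatula, slide the blade under the plate's free edge until the plate bears firmly on the step, flip it over the step so that it lies wells-up on the high shelf, push it square against the stop bar and press it there steadily for a second, with about 1 kg. Never touch the plate with the fingers, ram the plate or the rack, or disturb the other things; finish with the spatula lying flat on the worktop clear of the rack.

Things in the scene. Friction and masses are not known exactly. Their poses are not given: they have to be found in the camera images.
- rack: fixed grey metal turning rack, 228 x 126 mm: low deck (x -115 to 0 mm, top at z 6 mm), an 8 mm step up, high shelf (x 0 to 113 mm, top at z 14 mm). Across the shelf a steel stop bar, 12 mm high, is clamped; its face stands somewhere from x 85 to 103 mm (not measured, find it by feel). No side walls. Origin on the worktop under the middle of the step; x from low deck to high shelf, z up
- step (a point): middle of the step's upper edge (rack x 0, z 14 mm)
- plate: white plastic spot plate, 0.09 kg: slab 72 x 96 x 6 mm; one face has a raised, centred field of wells 44 x 68 x 3 mm, leaving a 14 mm rim. Starts wells-down on the low deck, rim 3 mm above the deck, far edge 5 to 17 mm before the step. Origin mid wells' face; z points out through the flat back (up at start, down once turned); x across the 72 mm side, at start along the rack's x
- spatula: cranked spatula, 0.15 kg, standing on its flat steel blade (70 x 56 x 1.6 mm, square front edge). A neck at the blade's rear carries a level grey handle bar, 14 mm wide, 20 mm high, 30 to 90 mm behind the blade's centre, its middle 65 mm above the blade's underside. Origin under the blade's centre, x towards the tip, z up
- spatula_grip (a point): middle of the handle bar, 60 mm behind the blade's centre and 65 mm above its underside: grip here across the 14 mm width, from above
- spatula_tip (a point): middle of the blade's front edge, on its underside, 35 mm ahead of the blade's centre
- timer: bystander: bench timer 62 x 68 x 21 mm, origin under its centre
- vial: bystander: upright white-capped bottle, 26 mm across, 78 mm high, origin under its centre
- marker_red: bystander: marker pen lying down, 124 x 13 x 15 mm, origin under its centre
Things that resemble listed ones, but are neither listed nor needed, are in the scene too. Leave any blue or pink look-alike of the spatula alone.

How it is judged:
By the outcome, as a careful person would: the job done as asked, in the order asked, and still so for the second after the job is handed in, with the robot touching nothing.
It also fails if it takes over 61 s, if anything falls off the work surface, if the arm or the gripper's body presses on something with over 40 N, if the wrist force passes 120 N, or if a joint passes its speed limit or range.

ROBOT

A 7-joint arm with a two-finger parallel gripper is mounted at the origin on a cart in front of the work surface, level with it; the furniture and walls round the work are solid. World frame = base frame: x ahead of the robot, y to its left, z up, the work surface at z = 0. Lengths are in m, angles in rad, forces in N, time in s.
With the tool pointing down it reaches from about 0.35 to 0.9 m from the base axis. Payload 8.1 kg.
Tool frame: the origin (TCP) lies midway between the tips of the shut fingers; the grasp point (between the pads) lies arm.tcp_to_grasp behind it (arm.tcp_to_grasp is the distance from the TCP to the grasp point, in m); z points along the fingers, y is the line along which they close (so a half turn about z gives the same grasp; the last joint's range is limited). The gripper opens to 92 mm and grips with 3 to 60 N. Pads are 19 mm wide; open, the fingers measure 130 mm over their backs; the gripper's body (75 mm by 190 mm) begins 47 mm behind the grasp point.
Start: joints at [1.158, 0.434, 0.025, 1.573, -0.012, 1.134, -0.075], TCP at [0.191, -0.595, 0.227] pointing down, gripper open.
Joint ranges: [-2.62, 2.62], [-0.44, 2.09], [-1.27, 1.32], [0.08, 2.57], [-1.32, 4.46], [0.12, 2], [-2.74, 2.74]. Speed limits (rad/s): [2.22, 2.22, 3.01, 3.01, 3.14, 3.14, 3.14].

INTERFACE

Orientations are given as a rotation vector (axis times angle).
In Python, from cell import observe, get_image, arm gives the robot as it stands. The module is installed in compiled form; this text tells all that it offers.
- The arm moves only by the tool drive_tool, never from a script. Its argument "steps" is a list of rows, each a list of 5 numbers: the closure, from 0 (fully open) to 1 (shut), then the shift along the world's x, y, z in mm, then the turn about the world's z in rad. In form: [[hand, x, y, z, roll], ...]. A call has 1 to 20 rows; each row shifts and turns the commanded pose from where the row before left it; what a row does not reach is not made up. A row lasts 1/12 s, in which the tool goes at most 41.7 mm and 7.16 degrees, less where a joint would pass 70% of its speed; a pose out of reach is approached as far as the arm can. A call with a gripper value outside its range is refused whole. The fingers move at their own pace and stop on an object; "grip_force" is the grip in N (left out, the last holds). Time passes only in rows, so rows that do not move let the fingers close. It gives the time, the measured TCP pose, the force, the opening and the grip force at its end, in the units of the state.
- observe(): the state, without advancing time (a new reading comes with each control period).
- get_image(name): name is "scene" or "top"; returns a dict with "image" (480x640x3 uint8, red, green, blue), "vfov" (degrees; the focal length in pixels is half the picture's height over the tangent of half this angle, whatever the lens; pixels are square), "cx", "cy" (the principal point, pixels), "k1" (the pictures are not rectified: a ray, as slopes to the right and down, at radius r is drawn at 1 + k1 r^2 times it, then the intrinsics apply), "xyz" and "attitude" of the camera in the world. Camera axes: x right, y down, z forward; pixel columns grow to the right and rows downward; lengths in m; the calibration is good to about 2 mm. A picture is of the moment at which its call begins. There is no depth.
- arm.sign_off(): hands the job in; it is judged then, once.
The state is a dict: "clock": time; "joints": joint angles; "dq": joint speeds; "joint_efforts": joint torques, N m; "position": TCP position; "ee_rot": TCP orientation; "force": force on the tool from outside, world axes, zero at the start; "ft_torque": the same for the moment, N m; "width": opening from 0.0 (shut) to 1.0 (fully open); "gripper_force": force on a finger pad.
Only numpy, scipy, OpenCV 4.12 (cv2) and the standard library are available. Lean on these libraries where they do the work, as an engineer would, in place of code of your own. Each camera call takes 0.05 s, during which the arm holds its last target. There are 200 camera calls.

## Working session

There is one attempt and no reset: what is moved stays moved. The work goes in short steps, Python scripts to look and compute and a tool call to move; the robot and the scene stay as the last step left them, time stands still between calls to the robot, and variables do not carry over. Pictures are saved under pics/ and viewed, at most 10 in all, crops included, and the job is handed in when it is done.

Besides the shell and the picture viewer there is one more tool, called by a JSON object that holds its "method" and its "body", one argument or row to a line. drive_tool: Moves the arm, as the interface text tells. Its arguments: {"type":"object","properties":{"steps":{"type":"array"},"grip_force":{"type":"number"}},"required":["steps"]}

```bash
mkdir -p pics; cat > h.py <<'E'
import numpy as np, cv2
from cell import observe,get_image,arm
from scipy.spatial.transform import Rotation as R
def snap(n,f):
    d=get_image(n); cv2.imwrite('pics/'+f,d['image'][:,:,::-1]); np.save('pics/'+f+'.npy',{k:d[k] for k in d if k!='image'},allow_pickle=True); return d
def load(f): return np.load('pics/'+f+'.npy',allow_pickle=True).item()
def att(a):
    a=np.array(a,float)
    return a if a.shape==(3,3) else (R.from_rotvec(a).as_matrix() if a.size==3 else R.from_quat(a).as_matrix())
def pix(d,u,v,z):
    f=240/np.tan(np.radians(d['vfov'])/2)
    p=np.array([(u-d['cx'])/f,(v-d['cy'])/f]); q=p.copy()
    for _ in range(30): q=p/(1+d['k1']*(q@q))
    r=att(d['attitude'])@np.array([q[0],q[1],1]); c=np.array(d['xyz'])
    return c+r*(z-c[2])/r[2]
def proj(d,P):
    f=240/np.tan(np.radians(d['vfov'])/2)
    p=att(d['attitude']).T@(np.array(P)-np.array(d['xyz'])); q=p[:2]/p[2]
    return q*(1+d['k1']*(q@q))*f+np.array([d['cx'],d['cy']])
E
python3 - <<'E'
from h import *
for n in('scene','top'):
    d=snap(n,n+'0.png'); print({k:d[k] for k in d if k!='image'})
o=observe(); print(o); print(arm.tcp_to_grasp)
E
```

```text
{'vfov': 48.93034582444382, 'cx': 306.74795057827714, 'cy': 238.11741213970137, 'k1': 0.05466791397382117, 'xyz': array([-0.18283623,  0.61466144,  0.91441493]), 'attitude': array([-1.00646503,  2.43354401, -1.06033539])}
{'vfov': 43.78731321859918, 'cx': 324.58668151412735, 'cy': 235.29245756346342, 'k1': 0.061111542989605035, 'xyz': array([ 0.37461144, -0.06934473,  1.43480678]), 'attitude': array([-2.21437108,  2.152897  , -0.07175149])}
{'clock': 0.1, 'joints': array([ 1.15839718,  0.435167  ,  0.02495366,  1.57397382, -0.01159808,
        1.13400071, -0.07510631]), 'dq': array([-0.00143654, -0.00224156, -0.00080707, -0.00207107, -0.00236208,
        0.00063968, -0.00049693]), 'joint_efforts': array([ 2.82263034e-03, -6.69127536e+01,  9.88035835e-01, -3.15146255e+01,
       -6.04024390e-02,  3.73370619e-02,  4.72341441e-06]), 'position': array([ 0.19036785, -0.59483621,  0.2260272 ]), 'ee_rot': array([-3.10264519e+00, -4.84389694e-01,  5.27553733e-04]), 'force': array([ 0.05962843, -0.22023471,  0.68998273]), 'ft_torque': array([-0.00036747,  0.00361887, -0.00184051]), 'gripper_force': 0.0, 'width': 1.0017640099743}
0.0188
```

View pics/scene0.png

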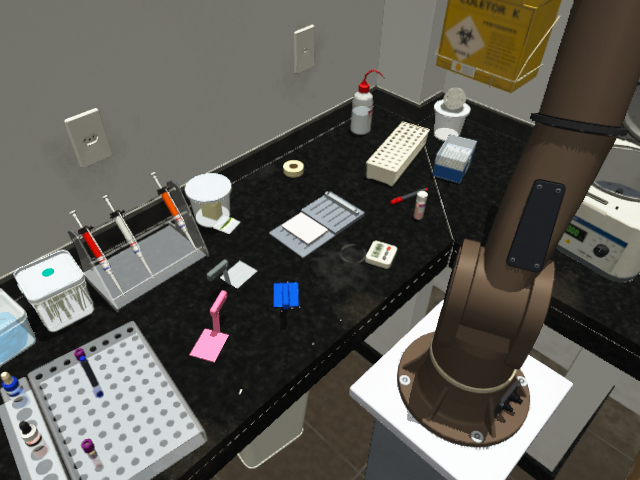

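View pics/top0.png

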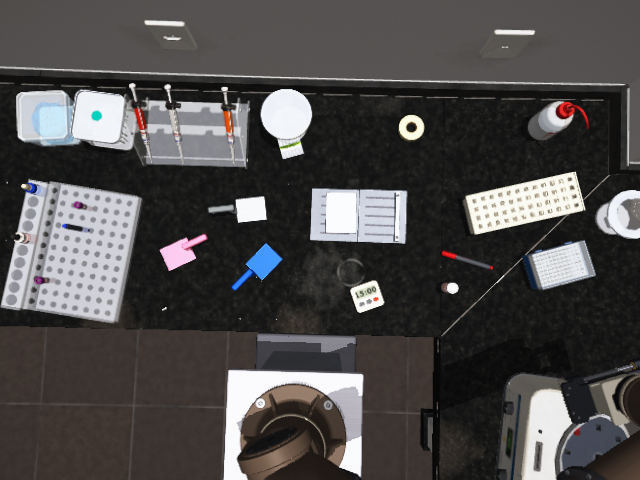

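Top view: the steel spatula is near (251,209) with its handle to the left. The rack spans 311-407 × 188-243, the plate is at (341,213), and the stop bar is near column 398. Enlarging next.

```bash
python3 - <<'E'
import cv2
i=cv2.imread('pics/top0.png'); cv2.imwrite('pics/c1.png',cv2.resize(i[175:255,200:360],None,fx=5,fy=5,interpolation=2))
cv2.imwrite('pics/c2.png',cv2.resize(i[180:255,300:420],None,fx=6,fy=6,interpolation=2))
E
```

```text
(no output)
```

View pics/c1.png

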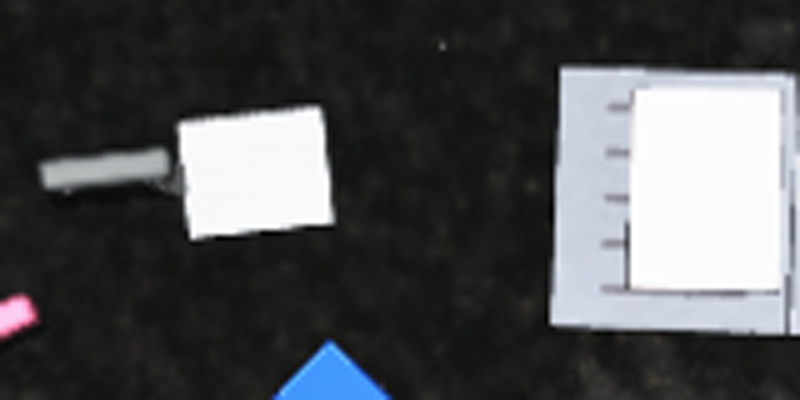

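View pics/c2.png

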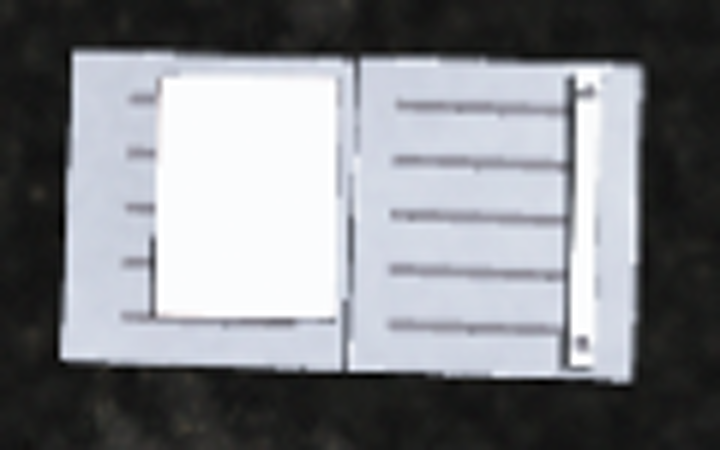

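c1 shows the blade corners at (178,120), (322,105), (334,222), (190,240) and the handle at (40-170,150-190). c2 shows the rack corners, the step line (356,57)-(346,371), the plate (157-338,76-318) and the bar face near column 570.

```bash
cat > m.py <<'E'
from h import *
d=load('top0.png')
c1=lambda X,Y,z:pix(d,200+(X+.5)/5-.5,175+(Y+.5)/5-.5,z)
c2=lambda X,Y,z:pix(d,300+(X+.5)/6-.5,180+(Y+.5)/6-.5,z)
np.set_printoptions(precision=4,suppress=True)
E
python3 - <<'E'
from m import *
B=np.array([c1(*p,.0016) for p in[(178,120),(322,105),(334,222),(190,240)]])[:,:2]
H=np.array([c1(*p,.075) for p in[(40,160),(167,150),(170,178),(45,188)]])[:,:2]
L=[c2(*p,z)[:2] for p,z in[((72,50),.006),((60,360),.006),((643,66),.014),((633,382),.014)]]
S=[c2(*p,.014)[:2] for p in[(356,57),(346,371)]]
P=np.array([c2(*p,.012) for p in[(160,76),(339,76),(336,318),(155,317)]])[:,:2]
F=[c2(*p,.026)[:2] for p in[(573,75),(567,366)]]
a=lambda v:np.arctan2(v[1],v[0])
for n,q in(('B',B),('H',H),('P',P)):
    print(n,q.mean(0),a(q[1]-q[0]),a(q[2]-q[3]),a(q[0]-q[3])-np.pi/2,a(q[1]-q[2])-np.pi/2,np.linalg.norm(q-np.roll(q,1,0),axis=1))
print('Rack',np.array(L),'step',np.array(S),S and (S[0]+S[1])/2,a(S[0]-S[1])-np.pi/2,a(L[2]-L[0]),a(L[3]-L[1]))
s=(S[0]+S[1])/2; t=(a(L[2]-L[0])+a(L[3]-L[1]))/2; ux=np.array([np.cos(t),np.sin(t)]);uy=np.array([-ux[1],ux[0]])
for q in list(P)+F+L+list(B)+list(H)+[P.mean(0),B.mean(0)]: print(q,((q-s)@ux*1e3).round(1),((q-s)@uy*1e3).round(1))
E
```

```text
B [0.5335 0.1177] -1.4372841498399245 -1.417316821481168 -1.434120703402011 -1.4346608084275256 [0.0585 0.0698 0.0571 0.0697]
H [0.5246 0.1768] -1.4625222787497572 -1.461481163509622 -1.3552245920694896 -1.4269340761982727 [0.0131 0.058  0.013  0.0571]
P [ 0.5302 -0.0993] -1.5432344627067485 -1.5483286441053363 -1.5633123052199296 -1.5582722298804415 [0.0967 0.0716 0.097  0.072 ]
Rack [[ 0.5881 -0.0274]
 [ 0.4632 -0.0263]
 [ 0.5866 -0.2555]
 [ 0.4603 -0.254 ]] step [[ 0.5872 -0.1411]
 [ 0.4615 -0.1402]] [ 0.5243 -0.1407] -1.5778889131355618 -1.577022765816694 -1.5832900559389664
[ 0.5777 -0.0631] -78.1 52.6
[ 0.5796 -0.1346] -6.6 55.3
[ 0.4826 -0.1358] -4.4 -41.8
[ 0.481  -0.0638] -76.5 -44.0
[ 0.5805 -0.2264] 85.2 57.0
[ 0.4652 -0.2264] 86.3 -58.4
[ 0.5881 -0.0274] -113.8 62.7
[ 0.4632 -0.0263] -113.8 -62.2
[ 0.5866 -0.2555] 114.3 63.4
[ 0.4603 -0.254 ] 113.9 -62.9
[0.5575 0.1562] -297.2 30.4
[0.5668 0.0871] -228.1 40.3
[0.5102 0.0793] -219.8 -16.2
[0.4995 0.1482] -288.6 -27.5
[0.5279 0.2068] -347.5 0.3
[0.5342 0.1491] -289.9 7.1
[0.5213 0.1473] -287.9 -5.7
[0.5151 0.204 ] -344.6 -12.5
[ 0.5302 -0.0993] -41.4 5.5
[0.5335 0.1177] -258.4 6.7
```

{"method": "drive_tool", "body": {
  "steps": [
    [0, 14, 32, 0, 0.058],
    [0, 14, 32, 0, 0.058],
    [0, 14, 32, 0, 0.058],
    [0, 14, 32, 0, 0.058],
    [0, 14, 32, 0, 0.058],
    [0, 14, 32, 0, 0.058],
    [0, 14, 32, 0, 0.058],
    [0, 14, 32, 0, 0.058],
    [0, 14, 32, 0, 0.058],
    [0, 14, 32, 0, 0.058],
    [0.3, 14, 32, 0, 0.058],
    [0.4, 14, 32, 0, 0.058]
  ],
  "grip_force": 60
}}

```text
clock: 1.1
position: [0.3586, -0.2096, 0.2267]
ee_rot: [2.751, 1.518, -0.0]
force: [0.5, -0.6, 0.5]
width: 0.898
gripper_force: 0.0
```

{"method": "drive_tool", "body": {
  "steps": [
    [0.5, 14, 32, 0, 0.058],
    [0.5, 14, 32, 0, 0.058],
    [0.5, 14, 32, 0, 0.058],
    [0.5, 14, 32, 0, 0.058],
    [0.5, 14, 32, 0, 0.058],
    [0.5, 14, 32, 0, 0.058],
    [0.5, 14, 32, 0, 0.058],
    [0.5, 14, 32, 0, 0.058],
    [0.5, 14, 32, 0, 0.058],
    [0.5, 14, 32, 0, 0.058],
    [0.5, 14, 32, 0, 0.058],
    [0.5, 14, 32, 0, 0.058],
    [0.5, 0, 0, 0, 0],
    [0.5, 0, 0, 0, 0]
  ]
}}

```text
clock: 2.27
position: [0.5263, 0.1749, 0.2261]
ee_rot: [-2.066, -2.364, 0.0]
force: [-0.5, 0.3, -0.5]
width: 0.499
gripper_force: 0.0
```

{"method": "drive_tool", "body": {
  "steps": [
    [0.5, -1, 2, -35, 0],
    [0.5, 0, 0, -35, 0],
    [0.5, 0, 0, -35, 0],
    [0.5, 0, 0, -30, 0],
    [0.5, 0, 0, -20, 0],
    [0.5, 0, 0, -15, 0],
    [0.5, 0, 0, -10, 0],
    [0.5, 0, 0, 0, 0],
    [1, 0, 0, 0, 0],
    [1, 0, 0, 0, 0],
    [1, 0, 0, 0, 0],
    [1, 0, 0, 0, 0],
    [1, 0, 0, 0, 0],
    [1, 0, 0, 0, 0]
  ]
}}

```text
clock: 3.43
position: [0.5259, 0.1749, 0.0473]
ee_rot: [2.071, 2.361, 0.001]
force: [0.1, 0.1, 2.0]
width: 0.144
gripper_force: 60.0
```

```bash
python3 - <<'E'
from m import *
d=snap('scene','s1.png'); i=d['image'][:,:,::-1]; cv2.imwrite('pics/s1c.png',cv2.resize(i[200:340,160:340],None,fx=4,fy=4,interpolation=2))
o=observe();print(o['position'],o['width'],o['force'],o['gripper_force'])
E
```

```text
[0.5259 0.175  0.0473] 0.14733053578185923 [-1.2187 -0.4014  3.6893] 60.000118017196655
```

View pics/s1c.png

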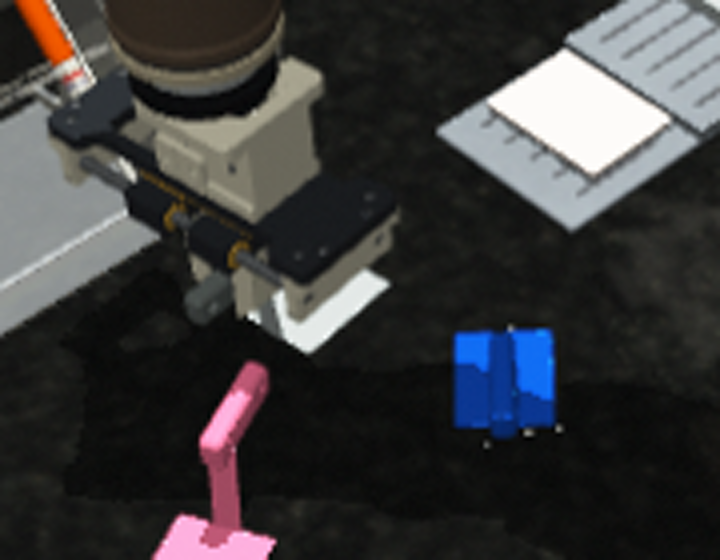

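The spatula is gripped at 13.5 mm, with the blade forward of the hand towards the rack. The look-alikes are untouched.

{"method": "drive_tool", "body": {
  "steps": [
    [1, 0, 0, 10, 0],
    [1, 0, 0, 15, 0],
    [1, 0, 0, 10, 0],
    [1, 1, -20, 0, -0.03],
    [1, 1, -25, 0, -0.03],
    [1, 1, -25, 0, -0.03],
    [1, 1, -20, 0, -0.03],
    [1, 1, -20, 0, -0.02],
    [1, 0, -15, -5, 0],
    [1, 0, 0, -5, 0],
    [1, 0, 0, 0, 0]
  ]
}}

```text
clock: 4.4
position: [0.5299, 0.0489, 0.0709]
ee_rot: [-2.232, -2.21, 0.002]
force: [-0.4, 0.3, -0.3]
width: 0.145
gripper_force: 60.0
```

```bash
python3 - <<'E'
from m import *
o=observe();print(o['position'],o['ee_rot'],o['width'],o['force'],o['ft_torque'])
a=snap('scene','s2.png')['image'][:,:,::-1];b=snap('top','t2.png')['image'][:,:,::-1]
cv2.imwrite('pics/c3.png',np.hstack([cv2.resize(a[190:270,210:290],(400,400),interpolation=2),cv2.resize(b[180:250,270:340],(400,400),interpolation=2)]))
E
```

```text
[0.5299 0.0489 0.0709] [-2.2321 -2.2097  0.0016] 0.14546115886240052 [-0.3727  0.3213 -0.347 ] [ 0.039  -0.1054 -0.0455]
```

View pics/c3.png

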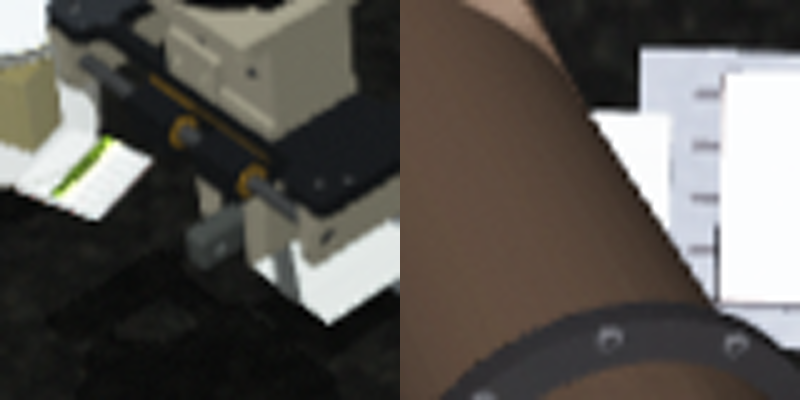

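```bash
python3 - <<'E'
from m import *
d=load('t2.png')
for X,Y in((668,115),(668,225),(592,112)): print(pix(d,270+(X-400)/400*70-.4,180+Y/400*70-.4,.0252))
d=load('s2.png')
X,Y=330,325; print(pix(d,210+X/5-.4,190+Y/5-.4,.0236), proj(d,[.5299-.028,.0489-.0576+0.035,.0236]), (210+X/5,190+Y/5))
E
```

```text
[ 0.5573 -0.0405  0.0252]
[ 0.5114 -0.0418  0.0252]
[ 0.5576 -0.0089  0.0252]
[0.501  0.029  0.0236] [276.1726 253.8354] (276.0, 255.0)
```

{"method": "drive_tool", "body": {
  "steps": [
    [1, 0, 0, -8, 0],
    [1, 0, 0, -5, 0],
    [1, 0, 0, -2, 0],
    [1, 0, 0, 0, 0],
    [1, 0, 0, 0, 0]
  ]
}}

```text
clock: 4.92
position: [0.5303, 0.0501, 0.0565]
ee_rot: [-2.23, -2.212, 0.001]
force: [0.2, 0.2, -1.4]
width: 0.149
gripper_force: 60.0
```

{"method": "drive_tool", "body": {
  "steps": [
    [1, 0, 0, -1, 0],
    [1, 0, 0, 0, 0],
    [1, 0, 0, 0, 0]
  ]
}}

```text
clock: 5.17
position: [0.5306, 0.0497, 0.0558]
ee_rot: [2.231, 2.211, 0.0]
force: [0.5, 1.0, -1.9]
width: 0.149
gripper_force: 60.0
```

{"method": "drive_tool", "body": {
  "steps": [
    [1, 0, 0, -0.7, 0],
    [1, 0, 0, 0, 0],
    [1, 0, 0, 0, 0]
  ]
}}

```text
clock: 5.42
position: [0.5306, 0.0497, 0.0551]
ee_rot: [2.231, 2.211, 0.0]
force: [0.7, -0.5, -1.7]
width: 0.149
gripper_force: 60.0
```

{"method": "drive_tool", "body": {
  "steps": [
    [1, 0, 0, -0.7, 0],
    [1, 0, 0, 0, 0],
    [1, 0, 0, 0, 0]
  ]
}}

```text
clock: 5.67
position: [0.5305, 0.0497, 0.0543]
ee_rot: [2.231, 2.211, -0.0]
force: [0.1, 0.4, -1.9]
width: 0.152
gripper_force: 60.0
```

{"method": "drive_tool", "body": {
  "steps": [
    [1, 0, 0, -0.7, 0],
    [1, 0, 0, 0, 0],
    [1, 0, 0, 0, 0]
  ]
}}

```text
clock: 5.92
position: [0.5305, 0.0497, 0.0536]
ee_rot: [-2.231, -2.211, 0.0]
force: [0.8, -0.7, -0.7]
width: 0.152
gripper_force: 60.0
```

{"method": "drive_tool", "body": {
  "steps": [
    [1, 0, 0, -0.6, 0],
    [1, 0, 0, 0, 0],
    [1, 0, 0, 0, 0]
  ]
}}

```text
clock: 6.17
position: [0.5306, 0.0498, 0.0532]
ee_rot: [2.231, 2.211, 0.0]
force: [-0.7, -0.0, 1.4]
width: 0.15
gripper_force: 60.0
```

{"method": "drive_tool", "body": {
  "steps": [
    [1, 0, 0, 0.8, 0],
    [1, 0, 0, 0, 0],
    [1, 0, -4, 0, 0],
    [1, 0, -4, 0, 0],
    [1, 0, -3, 0, 0],
    [1, 0, -3, 0, 0],
    [1, 0, -2, 0, 0],
    [1, 0, -2, 0, 0],
    [1, 0, -2, 0, 0],
    [1, 0, -2, 0, 0],
    [1, 0, -2, 0, 0],
    [1, 0, -2, 0, 0],
    [1, 0, 0, 0, 0]
  ]
}}

```text
clock: 7.25
position: [0.5305, 0.0232, 0.0538]
ee_rot: [2.232, 2.211, -0.0]
force: [-0.4, -0.2, -1.9]
width: 0.147
gripper_force: 60.0
```

{"method": "drive_tool", "body": {
  "steps": [
    [1, 0, -2, 0, 0],
    [1, 0, -2, 0, 0],
    [1, 0, -2, 0, 0],
    [1, 0, -1, 0, 0],
    [1, 0, 0, 0, 0]
  ]
}}

```text
clock: 7.67
position: [0.5305, 0.0163, 0.0538]
ee_rot: [2.232, 2.211, -0.0]
force: [0.4, -0.4, -1.7]
width: 0.145
gripper_force: 60.0
```

{"method": "drive_tool", "body": {
  "steps": [
    [1, 0, -1, 0, 0],
    [1, 0, -1, 0, 0],
    [1, 0, -1, 0, 0],
    [1, 0, -1, 0, 0],
    [1, 0, 0, 0, 0]
  ]
}}

```text
clock: 8.08
position: [0.5306, 0.0126, 0.0539]
ee_rot: [2.232, 2.211, 0.0]
force: [-0.4, 0.2, -1.2]
width: 0.144
gripper_force: 60.0
```

{"method": "drive_tool", "body": {
  "steps": [
    [1, 0, -1, 0, 0],
    [1, 0, 0, 0, 0],
    [1, 0, 0, 0, 0]
  ]
}}

```text
clock: 8.33
position: [0.5305, 0.0116, 0.0538]
ee_rot: [2.231, 2.211, -0.0]
force: [0.5, -0.2, -1.2]
width: 0.146
gripper_force: 60.0
```

{"method": "drive_tool", "body": {
  "steps": [
    [1, 0, -1, 0, 0],
    [1, 0, 0, 0, 0],
    [1, 0, 0, 0, 0]
  ]
}}

```text
clock: 8.58
position: [0.5305, 0.0107, 0.0538]
ee_rot: [2.231, 2.211, 0.0]
force: [0.1, 0.3, -1.5]
width: 0.146
gripper_force: 60.0
```

{"method": "drive_tool", "body": {
  "steps": [
    [1, 0, -0.7, 0, 0],
    [1, 0, 0, 0, 0],
    [1, 0, 0, 0, 0]
  ]
}}

```text
clock: 8.83
position: [0.5305, 0.01, 0.0538]
ee_rot: [2.232, 2.211, 0.0]
force: [-0.9, 0.1, -1.0]
width: 0.148
gripper_force: 60.0
```

{"method": "drive_tool", "body": {
  "steps": [
    [1, 0, -0.8, 0, 0],
    [1, 0, 0, 0, 0],
    [1, 0, 0, 0, 0]
  ]
}}

```text
clock: 9.08
position: [0.5305, 0.0091, 0.0538]
ee_rot: [2.232, 2.211, -0.0]
force: [0.3, 0.1, -1.1]
width: 0.149
gripper_force: 60.0
```

{"method": "drive_tool", "body": {
  "steps": [
    [1, 0, -0.8, 0, 0],
    [1, 0, 0, 0, 0],
    [1, 0, 0, 0, 0]
  ]
}}

```text
clock: 9.33
position: [0.5305, 0.0083, 0.0538]
ee_rot: [2.232, 2.211, -0.0]
force: [-0.6, 0.4, -1.3]
width: 0.148
gripper_force: 60.0
```

```bash
python3 - <<'E'
from m import *
o=observe();print(o['position'],o['force'],o['ft_torque'])
a=snap('scene','s3.png')['image'][:,:,::-1];b=snap('top','t3.png')['image'][:,:,::-1]
cv2.imwrite('pics/c4.png',np.hstack([cv2.resize(a[180:260,260:340],(400,400),interpolation=2),cv2.resize(b[180:250,300:370],(400,400),interpolation=2)]))
E
```

```text
[0.5305 0.0083 0.0538] [-0.6259  0.4343 -1.3185] [ 0.1705 -0.1192  0.059 ]
```

View pics/c4.png

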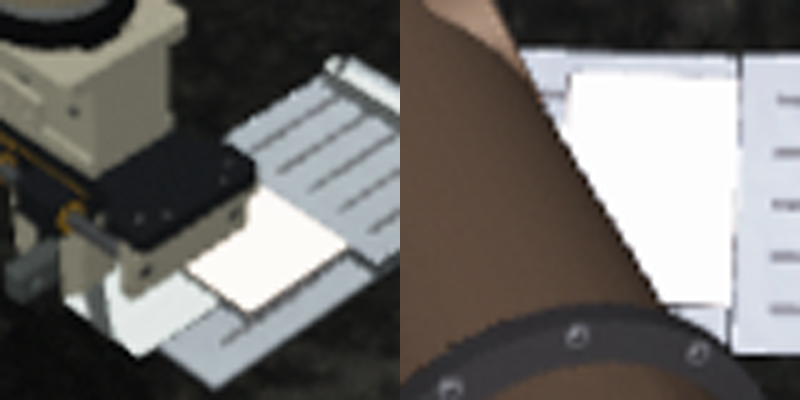

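The blade is under the free edge, and the plate's far edge is within 1-2 mm of the step. I'll continue to firm contact.

{"method": "drive_tool", "body": {
  "steps": [
    [1, 0, -0.8, 0, 0],
    [1, 0, 0, 0, 0],
    [1, 0, 0, 0, 0]
  ]
}}

```text
clock: 9.68
position: [0.5305, 0.0081, 0.0539]
ee_rot: [-2.231, -2.212, -0.001]
force: [-0.8, 3.4, 0.9]
width: 0.144
gripper_force: 60.0
```

{"method": "drive_tool", "body": {
  "steps": [
    [1, 0, -0.8, 0, 0],
    [1, 0, 0, 0, 0],
    [1, 0, 0, 0, 0]
  ]
}}

```text
clock: 9.93
position: [0.5306, 0.008, 0.0541]
ee_rot: [-2.23, -2.212, -0.002]
force: [-0.2, 5.9, 3.2]
width: 0.148
gripper_force: 60.0
```

{"method": "drive_tool", "body": {
  "steps": [
    [1, 0, -0.6, 0, 0],
    [1, 0, 0, 0, 0],
    [1, 0, 0, 0, 0]
  ]
}}

```text
clock: 10.18
position: [0.5307, 0.008, 0.0542]
ee_rot: [-2.23, -2.212, -0.003]
force: [-0.9, 6.0, 2.2]
width: 0.151
gripper_force: 60.0
```

{"method": "drive_tool", "body": {
  "steps": [
    [1, 0, 0.5, 1, 0],
    [1, 0, 0, 1, 0],
    [1, 0, 0, 1.5, 0],
    [1, 0, 0, 1.5, 0],
    [1, 0, 0, 2, 0],
    [1, 0, 0, 2, 0],
    [1, 0, 0, 2, 0],
    [1, 0, 0, 2, 0]
  ]
}}

```text
clock: 10.85
position: [0.5305, 0.0076, 0.067]
ee_rot: [-2.231, -2.211, -0.001]
force: [-0.7, 6.2, -1.4]
width: 0.147
gripper_force: 60.0
```

{"method": "drive_tool", "body": {
  "steps": [
    [1, 0, -0.3, 2.5, 0],
    [1, 0, -0.3, 2.5, 0],
    [1, 0, -0.5, 2.5, 0],
    [1, 0, -0.5, 2.5, 0],
    [1, 0, -0.7, 2.5, 0],
    [1, 0, -0.7, 2.5, 0]
  ]
}}

```text
clock: 11.35
position: [0.5306, 0.0044, 0.0821]
ee_rot: [-2.231, -2.211, -0.001]
force: [-0.8, 5.2, -0.4]
width: 0.146
gripper_force: 60.0
```

```bash
python3 - <<'E'
from m import *
o=observe();print(o['position'],o['force'],o['ft_torque'])
a=snap('scene','s4.png')['image'][:,:,::-1];b=snap('top','t4.png')['image'][:,:,::-1]
cv2.imwrite('pics/c5.png',np.hstack([cv2.resize(a[180:260,260:340],(400,400),interpolation=2),cv2.resize(b[180:250,300:370],(400,400),interpolation=2)]))
E
```

```text
[0.5306 0.0044 0.0821] [-0.812   5.2455 -0.353 ] [ 1.2294  0.0124 -0.045 ]
```

View pics/c5.png

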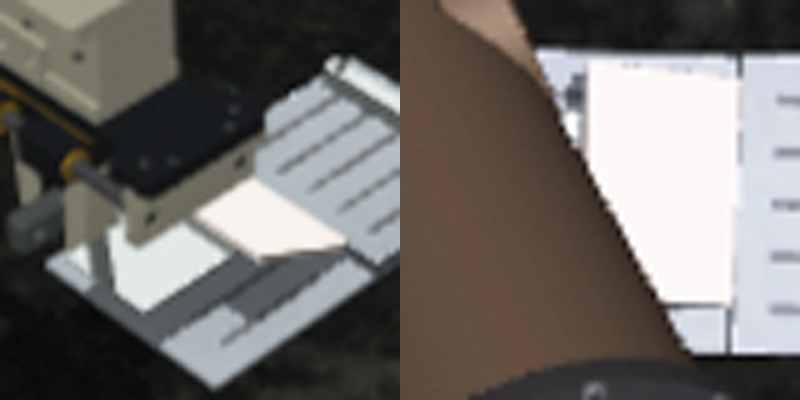

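The plate is tilted about 30° on the blade tip, with its far edge held at the step. I'll continue the arc.

{"method": "drive_tool", "body": {
  "steps": [
    [1, 0, -0.9, 2.4, 0],
    [1, 0, -1, 2.4, 0],
    [1, 0, -1.1, 2.3, 0],
    [1, 0, -1.2, 2.3, 0],
    [1, 0, -1.3, 2.2, 0],
    [1, 0, -1.4, 2.2, 0],
    [1, 0, -1.6, 2.1, 0],
    [1, 0, -1.7, 2, 0],
    [1, 0, -1.8, 2, 0],
    [1, 0, -1.9, 1.9, 0],
    [1, 0, -1.9, 1.8, 0],
    [1, 0, -2, 1.8, 0]
  ]
}}

```text
clock: 12.45
position: [0.5305, -0.0146, 0.1075]
ee_rot: [2.232, 2.211, -0.001]
force: [-0.6, 3.1, 2.1]
width: 0.148
gripper_force: 60.0
```

{"method": "drive_tool", "body": {
  "steps": [
    [1, 0, -2.3, 1.4, 0],
    [1, 0, -2.4, 1.2, 0],
    [1, 0, -2.5, 1.1, 0],
    [1, 0, -2.5, 1, 0],
    [1, 0, -2.5, 0.9, 0],
    [1, 0, -2.6, 0.8, 0]
  ]
}}

```text
clock: 12.95
position: [0.5308, -0.0291, 0.1143]
ee_rot: [2.231, 2.211, 0.0]
force: [-1.6, 4.2, 8.6]
width: 0.149
gripper_force: 60.0
```

```bash
python3 - <<'E'
from m import *
o=observe();print(o['position'],o['force'],o['ft_torque'])
a=snap('scene','s5.png')['image'][:,:,::-1];b=snap('top','t5.png')['image'][:,:,::-1]
cv2.imwrite('pics/c6.png',np.hstack([cv2.resize(a[180:260,260:340],(400,400),interpolation=2),cv2.resize(b[180:250,310:380],(400,400),interpolation=2)]))
E
```

```text
[ 0.5308 -0.0291  0.1143] [-1.6232  4.2116  8.6182] [ 0.2436  0.4115 -0.1506]
```

View pics/c6.png

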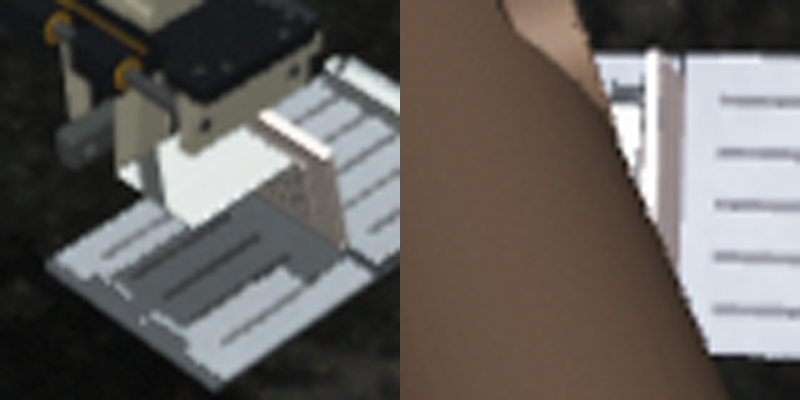

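The plate is about 75° up. The +8.6 N vertical force means the tip is resting on the wells' ledge, so I'll raise it a little and go on.

{"method": "drive_tool", "body": {
  "steps": [
    [1, 0, -0.5, 2, 0],
    [1, 0, -1.5, 2, 0],
    [1, 0, -2.5, 0.8, 0],
    [1, 0, -2.5, 0.5, 0],
    [1, 0, -2.5, 0.3, 0],
    [1, 0, -2.5, 0.2, 0]
  ]
}}

```text
clock: 13.55
position: [0.5303, -0.0417, 0.1192]
ee_rot: [-2.232, -2.211, 0.001]
force: [0.2, 1.1, -1.3]
width: 0.146
gripper_force: 60.0
```

{"method": "drive_tool", "body": {
  "steps": [
    [1, 0, -2.5, 0, 0],
    [1, 0, -2, 0, 0],
    [1, 0, -2, 0, 0]
  ]
}}

```text
clock: 13.8
position: [0.5304, -0.0477, 0.1194]
ee_rot: [-2.232, -2.211, 0.0]
force: [-1.0, 1.0, 0.8]
width: 0.145
gripper_force: 60.0
```

{"method": "drive_tool", "body": {
  "steps": [
    [1, 0, -1.5, 0, 0],
    [1, 0, -1.5, 0, 0],
    [1, 0, -1.5, 0, 0]
  ]
}}

```text
clock: 14.05
position: [0.5305, -0.052, 0.1195]
ee_rot: [2.231, 2.211, -0.0]
force: [-1.6, -0.8, -0.1]
width: 0.15
gripper_force: 60.0
```

{"method": "drive_tool", "body": {
  "steps": [
    [1, 0, -1.5, 0, 0],
    [1, 0, -1.5, 0, 0],
    [1, 0, -1.5, 0, 0],
    [1, 0, -1.5, 0, 0],
    [1, 0, -1.5, 0, 0],
    [1, 0, -1.5, 0, 0],
    [1, 0, -1, 0, 0],
    [1, 0, 0, 0, 0],
    [1, 0, 0, 0, 0]
  ]
}}

```text
clock: 14.8
position: [0.5306, -0.0618, 0.1194]
ee_rot: [-2.231, -2.211, -0.0]
force: [-0.0, 1.0, -1.2]
width: 0.148
gripper_force: 60.0
```

```bash
cat > w.py <<'E'
from m import *
import sys
d=snap('top',sys.argv[1]); h=cv2.cvtColor(d['image'],cv2.COLOR_RGB2HSV)[184:246:3,310:412:1]
o=observe();print(o['position'],o['force'])
g=d['image'].astype(int)
sub=g[184:246:3,310:412]
# .=rack bluish-grey  #=white  o=other
for k,r in enumerate(sub):
    print(184+3*k,''.join('#' if p.min()>235 else ('r' if p[2]-p[0]>5 and p.min()>140 else ('+' if p.min()>170 else ('-' if p.min()>90 else ' '))) for p in r))
E
python3 w.py t6.png
```

```text
[ 0.5306 -0.0617  0.1194] [-0.4312  1.061  -0.9107]
184                                          -----------                                                  
187                                           -----------                                                 
190                                              -------- rrrrrrrrrrrrrrrrrr----------------------        
193                                                 ------ +++++++++++############+rrrrr--####rrrrrrr     
196 -                                                      -########################rrrr- rrr+rrrrrrr     
199 --                                                      -######################+rrrr- ####rrrrrr-     
202 -                                                        #######################rrrr- ####rrrrrr-     
205                                                          -#####################+rrrr--####rrrrrr-     
208                                                           +####################rrrrr- ####rrrrrr-     
211                                                            +###################rr
[... 395 characters left out ...]
               -###############rrrrr-####rrrrrrr-     
226                                                                  ##############rrrrr-####rrrrrrr      
229                                                                   #############rrrrr-####rrrrrrr      
232                                                                    ############rrrrr-####rrrrrrr      
235                                                                     -rrrrrrrrrrrrrr- ####rrrrrr-      
238                                                                      -rrrrrrrrrrrrr- rrrrrrrrrr-      
241                                                                       -rrrrrrrrrrrrr----rrrrrrr-      
244
```

```bash
python3 - <<'E'
from m import *
s=np.array([.5243,-.1407])
import sys
g=d0=None
d=load('t6.png'); i=cv2.imread('pics/t6.png').astype(int)
for v in(202,211,223,232):
    r=i[v,340:412].min(1); w=r>235
    st=[340+k for k in range(1,72) if w[k]!=w[k-1]]
    print(v,st,[(pix(d,u-.5,v,z)[1]-s[1])*-1e3 for u,z in zip(st[1:],(.020,.026,.026))])
for z in(.0199,):
    w=i[185:245,385].min(1)>235; e=[185+k for k in range(1,60) if w[k]!=w[k-1]]; print(e,[pix(d,385,v-.5,z)[0] for v in e])
E
```

```text
202 [367, 390, 396, 400] [np.float64(73.61482110914575), np.float64(87.19231810233622), np.float64(96.64995279250252)]
211 [370, 389, 396, 399] [np.float64(71.700062937957), np.float64(87.63558354727652), np.float64(94.72220109892918)]
223 [374, 389, 395, 399] [np.float64(72.30731618900349), np.float64(85.85866254160015), np.float64(95.29522041066087)]
232 [377, 389, 395, 399] [np.float64(72.7568109001757), np.float64(86.29158367548325), np.float64(95.71836684820975)]
[193, 234] [np.float64(0.579769884498275), np.float64(0.48178985198412866)]
```

{"method": "drive_tool", "body": {
  "steps": [
    [1, 0, 6, 1, 0],
    [1, 0, 10, 0, 0],
    [1, 0, 12, 0, 0],
    [1, 0, 12, 0, 0],
    [1, 0, 6, -6, 0],
    [1, 0, 0, -12, 0],
    [1, 0, 0, -14, 0],
    [1, 0, 0, -12, 0],
    [1, 0, 0, -8, 0],
    [1, 0, 0, -4, 0],
    [1, 0, 0, -1.4, 0],
    [1, 0, 0, 0, 0]
  ]
}}

```text
clock: 15.85
position: [0.5304, -0.016, 0.0627]
ee_rot: [-2.231, -2.211, 0.0]
force: [0.1, 0.0, -0.6]
width: 0.15
gripper_force: 60.0
```

```bash
python3 - <<'E'
from m import *
o=observe();print(o['position'],o['force'])
a=snap('scene','s7.png')['image'][:,:,::-1];b=snap('top','t7.png')['image'][:,:,::-1]
cv2.imwrite('pics/c7.png',np.hstack([cv2.resize(a[180:260,270:350],(400,400),interpolation=2),cv2.resize(b[180:250,320:390],(400,400),interpolation=2)]))
E
```

```text
[ 0.5304 -0.016   0.0627] [ 0.1436  0.0307 -0.6161]
```

View pics/c7.png

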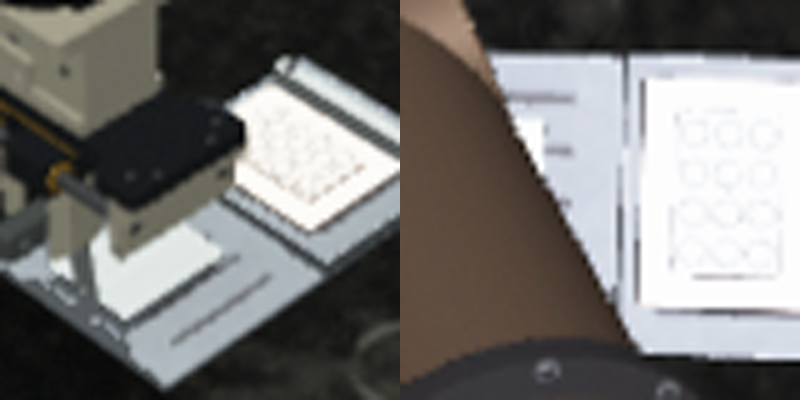

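The plate lies wells-up on the shelf, with its trailing edge about 4 mm past the step. I'll re-feel the deck to check the blade height.

{"method": "drive_tool", "body": {
  "steps": [
    [1, 0, 0, -4, 0],
    [1, 0, 0, -3, 0],
    [1, 0, 0, -1.2, 0],
    [1, 0, 0, 0, 0]
  ]
}}

```text
clock: 16.28
position: [0.5303, -0.0159, 0.0545]
ee_rot: [-2.231, -2.211, 0.001]
force: [0.1, -0.3, -0.9]
width: 0.151
gripper_force: 60.0
```

{"method": "drive_tool", "body": {
  "steps": [
    [1, 0, 0, -0.7, 0],
    [1, 0, 0, 0, 0],
    [1, 0, 0, 0, 0]
  ]
}}

```text
clock: 16.53
position: [0.5305, -0.0158, 0.0542]
ee_rot: [2.231, 2.211, 0.0]
force: [0.2, 0.4, -2.0]
width: 0.149
gripper_force: 60.0
```

{"method": "drive_tool", "body": {
  "steps": [
    [1, 0, 0, -0.6, 0],
    [1, 0, 0, 0, 0],
    [1, 0, 0, 0, 0]
  ]
}}

```text
clock: 16.78
position: [0.5305, -0.0159, 0.0535]
ee_rot: [2.231, 2.211, -0.0]
force: [1.3, 0.8, -1.6]
width: 0.149
gripper_force: 60.0
```

{"method": "drive_tool", "body": {
  "steps": [
    [1, 0, 0, -0.6, 0],
    [1, 0, 0, 0, 0],
    [1, 0, 0, 0, 0]
  ]
}}

```text
clock: 17.03
position: [0.5306, -0.0157, 0.0533]
ee_rot: [2.231, 2.211, 0.0]
force: [-1.1, 0.5, 4.3]
width: 0.147
gripper_force: 60.0
```

{"method": "drive_tool", "body": {
  "steps": [
    [1, 0, 0, -0.6, 0],
    [1, 0, 0, 0, 0],
    [1, 0, 0, 0, 0]
  ]
}}

```text
clock: 17.28
position: [0.5307, -0.0155, 0.0532]
ee_rot: [2.231, 2.211, 0.001]
force: [-3.8, 0.6, 12.7]
width: 0.149
gripper_force: 60.0
```

{"method": "drive_tool", "body": {
  "steps": [
    [1, 0, 0, 4, 0],
    [1, 0, 0, 6.2, 0],
    [1, 0, 0, 0, 0],
    [1, 0, -3, 0, 0],
    [1, 0, -4, 0, 0],
    [1, 0, -4, 0, 0],
    [1, 0, -4, 0, 0],
    [1, 0, -4, 0, 0],
    [1, 0, -4, 0, 0],
    [1, 0, -4, 0, 0],
    [1, 0, -3, 0, 0],
    [1, 0, -1.5, 0, 0],
    [1, 0, 0, 0, 0]
  ]
}}

```text
clock: 18.37
position: [0.5305, -0.0479, 0.0625]
ee_rot: [2.232, 2.211, -0.0]
force: [-0.4, -0.4, -1.8]
width: 0.146
gripper_force: 60.0
```

{"method": "drive_tool", "body": {
  "steps": [
    [1, 0, -1.3, 0, 0],
    [1, 0, -1.3, 0, 0],
    [1, 0, -1.3, 0, 0],
    [1, 0, -1.3, 0, 0],
    [1, 0, -1.3, 0, 0],
    [1, 0, -1.3, 0, 0],
    [1, 0, -1.2, 0, 0],
    [1, 0, 0, 0, 0]
  ]
}}

```text
clock: 19.03
position: [0.5305, -0.0567, 0.0625]
ee_rot: [2.232, 2.211, -0.0]
force: [-0.3, -0.6, -1.8]
width: 0.147
gripper_force: 60.0
```

```bash
python3 w.py t8.png | head -14
```

```text
[ 0.5305 -0.0566  0.0625] [ 0.1873 -0.5307 -1.3289]
184                                     ----------                                                        
187                                       ---------                                                       
190                                           ------  rrrrrrrrrrrrrrrrrrrrrr----------------------        
193                                               --- rrrrrrrrrrrrrrrrrrrrrrrrrrrrrrrrrr--####rrrrrrr     
196                                                    r-##############################r- rrr+rrrrrrr     
199                                                     -##############################r- ####rrrrrr-     
202                                                      ##############################r- ####rrrrrr-     
205                                                      -############################+r--####rrrrrr-     
208                                                        ###########################rr- ####rrrrrr-     
211                                                         -#########################rr--###rrrrrrr-     
214                                                           ########################rr-r###rrrrrrr-     
217                                                            -################+#####rr-r###rrrrrrr-     
220                                                              #####################rr-r###rrrrrrr-
```

{"method": "drive_tool", "body": {
  "steps": [
    [1, 0, -1, 0, 0],
    [1, 0, -1, 0, 0],
    [1, 0, -1, 0, 0],
    [1, 0, -1, 0, 0],
    [1, 0, 0, 0, 0]
  ]
}}

```text
clock: 19.5
position: [0.5305, -0.0606, 0.0625]
ee_rot: [2.232, 2.211, 0.0]
force: [-0.2, 0.9, -2.7]
width: 0.15
gripper_force: 60.0
```

{"method": "drive_tool", "body": {
  "steps": [
    [1, 0, -1, 0, 0],
    [1, 0, -1, 0, 0],
    [1, 0, 0, 0, 0]
  ]
}}

```text
clock: 19.75
position: [0.5305, -0.0626, 0.0625]
ee_rot: [2.232, 2.211, -0.0]
force: [1.2, 0.7, -1.4]
width: 0.149
gripper_force: 60.0
```

{"method": "drive_tool", "body": {
  "steps": [
    [1, 0, -1, 0, 0],
    [1, 0, -0.5, 0, 0],
    [1, 0, 0, 0, 0]
  ]
}}

```text
clock: 20.0
position: [0.5305, -0.0637, 0.0626]
ee_rot: [-2.231, -2.211, -0.0]
force: [-0.5, 1.7, -0.9]
width: 0.148
gripper_force: 60.0
```

{"method": "drive_tool", "body": {
  "steps": [
    [1, 0, -1, 0, 0],
    [1, 0, 0, 0, 0],
    [1, 0, 0, 0, 0]
  ]
}}

```text
clock: 20.25
position: [0.5306, -0.0639, 0.0627]
ee_rot: [-2.23, -2.212, -0.001]
force: [-0.2, 5.4, 2.4]
width: 0.146
gripper_force: 60.0
```

{"method": "drive_tool", "body": {
  "steps": [
    [1, 0, -0.6, 0, 0],
    [1, 0, 0, 0, 0],
    [1, 0, 0, 0, 0]
  ]
}}

```text
clock: 20.5
position: [0.5307, -0.064, 0.0628]
ee_rot: [-2.23, -2.212, -0.002]
force: [-1.6, 6.0, 2.3]
width: 0.149
gripper_force: 60.0
```

{"method": "drive_tool", "body": {
  "steps": [
    [1, 0, -0.6, 0, 0],
    [1, 0, 0, 0, 0],
    [1, 0, 0, 0, 0]
  ]
}}

```text
clock: 20.75
position: [0.5307, -0.0641, 0.0629]
ee_rot: [-2.229, -2.212, -0.003]
force: [-1.7, 8.0, 1.5]
width: 0.146
gripper_force: 60.0
```

{"method": "drive_tool", "body": {
  "steps": [
    [1, 0, -0.6, 0, 0],
    [1, 0, 0, 0, 0],
    [1, 0, 0, 0, 0]
  ]
}}

```text
clock: 21.0
position: [0.5307, -0.0641, 0.063]
ee_rot: [-2.229, -2.212, -0.004]
force: [-2.0, 9.0, 3.5]
width: 0.148
gripper_force: 60.0
```

{"method": "drive_tool", "body": {
  "steps": [
    [1, 0, 0, 0, 0],
    [1, 0, 0, 0, 0]
  ]
}}

```text
clock: 21.17
position: [0.5307, -0.0642, 0.0629]
ee_rot: [-2.229, -2.212, -0.003]
force: [-1.9, 9.1, 4.2]
width: 0.148
gripper_force: 60.0
```

{"method": "drive_tool", "body": {
  "steps": [
    [1, 0, -0.2, 0, 0],
    [1, 0, 0, 0, 0],
    [1, 0, 0, 0, 0],
    [1, 0, 0, 0, 0],
    [1, 0, 0, 0, 0],
    [1, 0, 0, 0, 0],
    [1, 0, 0, 0, 0],
    [1, 0, 0, 0, 0],
    [1, 0, 0, 0, 0],
    [1, 0, 0, 0, 0],
    [1, 0, 0, 0, 0],
    [1, 0, 0, 0, 0],
    [1, 0, 0, 0, 0],
    [1, 0, 0, 0, 0],
    [1, 0, 0, 0, 0],
    [1, 0, 0, 0, 0],
    [1, 0, 0, 0, 0],
    [1, 0, 0, 0, 0]
  ]
}}

```text
clock: 22.67
position: [0.5308, -0.0642, 0.063]
ee_rot: [-2.228, -2.213, -0.004]
force: [-2.5, 9.9, 4.9]
width: 0.146
gripper_force: 60.0
```

```bash
python3 w.py t9.png | head -24
```

```text
[ 0.5308 -0.0642  0.063 ] [-2.1387  9.9671  4.2029]
184                                          ----------                                                   
187                                            ---------                                                  
190                                                ------ rrrrrrrrrrrrrrrrrr---------------------         
193                                                   ---- rrrrrrrrrrrrrrrrrrrrrrrrrrrrr--####rrrrrrr     
196                                                         #############################-rrr+rrrrrrr     
199 ----                                                     ############################r####rrrrrr-     
202 ---                                                      -####+######################r####rrrrrr-     
205 ---                                                       -##########################r####rrrrrr-     
208 --                                                         -#########################r####rrrrrr-     
211 -                                                            -#################r#
[... 395 characters left out ...]
                   +################+####rrrrrrr-     
226  -                                                                  -###############+####rrrrrrr      
229  -                                                                    ##############+####rrrrrrr      
232  -                                                                     -############-####rrrrrrr      
235                                                                          rrrrrrrrrr- ####rrrrrr-      
238                                                                           -rrrrrrrr- rrrrrrrrrr-      
241                                                                            -rrrrrrrr----rrrrrrr-      
244
```

The plate is flush and square on the bar, pressed at about 10 N for 1.5 s. I'll withdraw and park the spatula at its old place.

{"method": "drive_tool", "body": {
  "steps": [
    [1, 0, 1, 0, 0],
    [1, 0, 1.5, 0, 0],
    [1, 0, 2, 0, 0],
    [1, 0, 4, 0.5, 0],
    [1, 0, 6, 1, 0],
    [1, 0, 10, 2, 0],
    [1, 0, 12, 6, 0],
    [1, 0, 15, 8, 0],
    [1, 0, 20, 8, 0],
    [1, 0, 25, 5, 0],
    [1, 0, 25, 0, 0],
    [1, 0, 25, 0, 0],
    [1, 0, 25, 0, 0],
    [1, 0, 25, 0, 0],
    [1, 0, 20, 0, 0],
    [1, 0, 15, 0, 0],
    [1, 0, 8, 0, 0],
    [1, 0, 0, -8, 0],
    [1, 0, 0, 0, 0]
  ]
}}

```text
clock: 24.3
position: [0.5298, 0.1726, 0.0841]
ee_rot: [-2.23, -2.212, 0.002]
force: [0.1, -0.2, -0.9]
width: 0.143
gripper_force: 60.0
```

```bash
python3 w.py t10.png | head -24
```

```text
[0.5298 0.1715 0.0842] [ 0.3376 -0.2738 -0.1886]
184                                                                                                       
187                                                                                                       
190   rrrrrrrrrrrrrrrrrrrrrrrrrrrrrrrrrrrrrrrrrrrrrrr rrrrrrrrrrrrrrrrrrrrrr---------------------         
193   rrrrrrrrrrrrrrrrrrrrrrrrrrrrrrrrrrrrrrrrrrrrrrr-rrrrrrrrrrrrrrrrrrrrrrrrrrrrrrrrrr- ####rrrrrrr     
196   rrrrrrrrrrrrrrrr-----rrrrrrrrrrrrrrrrrrrrrrrrrr-rrrrr-#############################-rrr+rrrrrrr     
199   rrrrrrrrrrrrrrrrrrrrrrrrrrrrrrrrrrrrrrrrrrrrrrrrrrrrr+#############################-####rrrrrr-     
202   rrrrrrrrrrrrrrrrrrrrrrrrrrrrrrrrrrrrrrrrrrrrrrrrrrrr-+######+######################r####rrrrrr-     
205  -rrrrrrrrrrrrrr-----rrrrrrrrrrrrrrrrrrrrrrrrrrrrrrrrr-##############+###############r####rrrrrr-     
208  rrrrrrrrrrrrrrrrrrrrrrrrrrrrrrrrrrrrrrrrrrrrrrrrrrrrr-##############################r####rrrrrr-     
211  rrrrrrrrrrrrrrrrrrrrrrrrrrrrrrrrrrrrrrrrrrrrrrrrrrrrr-#####+##################+####
[... 392 characters left out ...]
-rrrrr-#####+#######################+####rrrrrrr-     
226  rrrrrrrrrrrrrrrrrrrrrrrrrrrrrrrrrrrrrrrrrrrrrrr-rrrrr-#####+#######################+####rrrrrrr      
229 -rrrrrrrrrrrrrrrrrrrrrrrrrrrrrrrrrrrrrrrrrrrrrrrrrrrrr+#############################-####rrrrrrr      
232 -rrrrrrrrrrrrrrrrrrrrrrrrrrrrrrrrrrrrrrrrrrrrrr-rrrrrr+#############################-####rrrrrrr      
235 rrrrrrrrrrrrrrrrrrrrrrrrrrrrrrrrrrrrrrrrrrrrrrr-rrrrrrrrrrrrrrrrrrrrrrrrrrrrrrrrrrr- ####rrrrrr-      
238 rrrrrrrrrrrrrrrrrrrrrrrrrrrrrrrrrrrrrrrrrrrrrrr-rrrrrrrrrrrrrrrrrrrrrrrrrrrrrrrrrrr- rrrrrrrrrr-      
241                                    ----r-rrrrrr rrrrrrrrrrrrrrrrrrrrrrrrrrrrrrrrrrrr----rrrrrrr-      
244
```

{"method": "drive_tool", "body": {
  "steps": [
    [1, 0, 0, -12, 0],
    [1, 0, 0, -10, 0],
    [1, 0, 0, -7, 0],
    [1, 0, 0, -4, 0],
    [1, 0, 0, -2, 0],
    [1, 0, 0, -1, 0],
    [1, 0, 0, 0, 0]
  ]
}}

```text
clock: 24.93
position: [0.5305, 0.1726, 0.0489]
ee_rot: [-2.231, -2.211, 0.0]
force: [-0.4, 0.0, -1.4]
width: 0.149
gripper_force: 60.0
```

{"method": "drive_tool", "body": {
  "steps": [
    [1, 0, 0, -0.7, 0],
    [1, 0, 0, 0, 0],
    [1, 0, 0, 0, 0]
  ]
}}

```text
clock: 25.18
position: [0.5307, 0.1727, 0.0487]
ee_rot: [2.231, 2.211, 0.001]
force: [0.5, -0.7, -2.0]
width: 0.152
gripper_force: 60.0
```

{"method": "drive_tool", "body": {
  "steps": [
    [1, 0, 0, -0.7, 0],
    [1, 0, 0, 0, 0],
    [1, 0, 0, 0, 0]
  ]
}}

```text
clock: 25.43
position: [0.5305, 0.1726, 0.0477]
ee_rot: [2.231, 2.211, 0.0]
force: [0.1, 0.2, -1.9]
width: 0.149
gripper_force: 60.0
```

{"method": "drive_tool", "body": {
  "steps": [
    [1, 0, 0, -0.6, 0],
    [1, 0, 0, 0, 0],
    [1, 0, 0, 0, 0]
  ]
}}

```text
clock: 25.68
position: [0.5306, 0.1728, 0.0473]
ee_rot: [2.231, 2.211, 0.0]
force: [1.0, 0.5, 2.6]
width: 0.149
gripper_force: 60.0
```

Touchdown. Releasing.

{"method": "drive_tool", "body": {
  "steps": [
    [0.8, 0, 0, 0, 0],
    [0.7, 0, 0, 0, 0],
    [0.6, 0, 0, 0, 0],
    [0.5, 0, 0, 0, 0],
    [0.5, 0, 0, 0, 0],
    [0.5, 0, 0, 5, 0],
    [0.5, 0, 0, 15, 0],
    [0.5, 0, 0, 25, 0],
    [0.5, 0, 0, 35, 0],
    [0.5, 0, 0, 35, 0],
    [0.5, 0, 20, 35, 0],
    [0.5, 0, 20, 20, 0],
    [0.5, 0, 0, 0, 0],
    [0.5, 0, 0, 0, 0]
  ]
}}

```text
clock: 26.85
position: [0.5308, 0.2143, 0.2187]
ee_rot: [2.229, 2.213, 0.005]
force: [-0.3, -1.3, -0.9]
width: 0.502
gripper_force: 0.0
```

```bash
python3 - <<'E'
from m import *
o=observe();print(o['position'],o['width'],o['force'])
a=snap('top','t11.png'); g=a['image'].astype(int); snap('scene','s11.png')
for v in range(186,236,3): print(v,''.join('#' if p.min()>220 else ('+' if p.min()>110 else '.' if p.min()>60 else ' ') for p in g[v,195:280]))
b=cv2.imread('pics/top0.png')[:,:,::-1].astype(int)
D=np.abs(g-b).max(2)>60; D[:330]
n,l,st,_=cv2.connectedComponentsWithStats(D[:330].astype(np.uint8))
print(st[1:][st[1:,4]>15])
# scene-view: blade rear-corner/tip expected if flat at z=0
d=load('s11.png')
E
```

```text
[0.5308 0.2143 0.2187] 0.5020116899389938 [-0.3148 -1.3285 -0.8539]
186 ++.                                                                                  
189 ++.                                                                                  
192  ..                                                                                  
195                                                                                      
198                                            +++++++++++.....                          
201                                           .#############################.            
204               .++++++++++++++++++++++++.  .#############################.            
207               .+++++++++++++++++++++++++ ..#############################             
210                                    + .  ...############################+             
213 ..                                        +############################+             
216 ...                                       #############################.             
219 ......                                
[... 274 characters left out ...]
                                           
231 ..............                                                                       
234 .................                                                                    
[[  80  114  143  166 9608]
 [ 183  140   20   26  169]
 [ 184  166    8   14   64]
 [ 194  166    6   11   45]
 [ 194  178    6   14   54]
 [ 364  195   32   35  314]
 [ 248  196   19   18   74]
 [ 327  196   24    3   48]
 [ 235  198    6   16   31]
 [ 208  203   27   10  144]
 [ 326  205   24    3   50]
 [ 326  214   24    3   52]
 [ 248  217   19    6   47]
 [ 325  219   25   14   66]
 [ 187  255   82   75 2663]
 [ 233  294    5    5   16]
 [ 218  304    5    5   16]]
```

```bash
python3 -c "
from cell import arm
print(arm.sign_off())"
```

```text
the job is handed in; nothing more can be done
None
```

The plate is wells-up on the high shelf, square against the stop bar after a steady press of about 10 N for 1.5 s. The spatula lies flat on the worktop clear of the rack, and the job was handed in at about 27 s with no verdict returned.

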